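# Close the push-and-turn safety jar

### The job

Close the white waste jar with its orange safety cap: set the cap in the jar's mouth, find by feel where its two lugs drop into the collar, press it down against the spring seal, turn it clockwise (seen from above) by about an eighth of a turn, without forcing it against its stop, and let it rise until the lugs are caught, so that it stays down, level, when you let go. Be gentle: never push the cap against the jar with more than about 4 kg (40 N), and leave the beaker, the amber bottle, the tape roll and the timer where they are.

Things in the scene. Friction and masses are not known exactly. Their poses are not given: they have to be found in the camera images.
- cap_bar (a point): Centre of the grip bar of the loose orange cap (about 70 g), on its axis; z = up, x = along the bar. Bar 42 long (x), 14 wide, 30 tall, on a flange disc 59 diameter, 5 thick (top 15, underside 20 below this point). Below is a plug of 34.6 diameter, its lowest 3.5 tapered to 28, ending 41.5 below this point. It starts standing on its nose on the bench. A half turn leaves it the same.
- cap_lugs (a point): Point on the cap's axis level with the undersides of its two lugs, 34.5 below the bar's centre. The lugs, 8 wide and 4 tall, stand out from the plug to 47 across along the cap's +x and -x, under the two ends of the bar.
- jar_mouth (a point): Centre of the top of the jar's grey collar, 95 above the bench; z up, axes of the jar. Collar 59 outside, bore 37, with two opposite slots 12 wide for the lugs, near the jar's +x and -x. The collar is screwed on tight but may stand turned up to 0.35 rad either way from the jar's x; this turn is not measured, feel for it. Lugs resting on the collar: bar centre 34.5 above this point.
- jar: White jar, 64 diameter, fixed to the bench by its black foot of 82 diameter, with collar and seal; origin under its foot, z up. With the lugs over the slots (within 0.09 rad when well centred) the cap drops freely 4 mm until the plug meets a sprung rubber seal (3 N, then 0.7 N more per mm). A cap not caught is lifted by the seal again, to the bar's centre 30.5 above the collar top.
- bar_when_pressed (a point): Where the bar's centre lies when the cap is pressed down enough to turn, 21 above the collar top (20 to 22 will do; at 20 the flange meets the collar, hard). The seal pushes back about 9 to 10 N. Here the lugs pass below a catch tooth and the cap turns clockwise seen from above; a firm stop comes 0.96 rad from mid-slot.
- bar_when_caught (a point): Where the bar's centre lies when the cap is caught, 25.5 above the collar top: eased up when turned 0.68 to 0.95 rad clockwise from mid-slot, the lugs rise 3 to 4 mm behind the tooth into notches, and the seal holds them there with 6 to 7 N. Not turned far enough they stay under the tooth, bar centre 22.5 above the collar top.
- beaker: Glass beaker, 59 diameter, 72 tall, origin at the centre of its underside; leave it alone.
- amber_bottle: Amber bottle with black cap, 50 diameter, 105 tall, origin at the centre of its underside; leave it alone.
- tape: Roll of tan tape lying flat, 61 diameter, 18 tall, origin at the centre of its underside; leave it alone.
- lab_timer: White timer lying flat, 62 x 62 x 18, origin at the centre of its underside; leave it alone.
Things that resemble listed ones, but are neither listed nor needed, are in the scene too. Of the things that look like the part that bears cap_bar, the smallest one is meant.

How it is judged:
By the outcome, as a careful person would: the job done as asked, in the order asked, and still so for the second after the job is handed in, with the robot touching nothing.
It also fails if it takes over 64 s, if anything falls off the work surface, if the arm or the gripper's body presses on something with over 40 N, if the wrist force passes 120 N, or if a joint passes its speed limit or range.

### The arm

A 7-joint arm with a two-finger parallel gripper is mounted at the origin on a cart in front of the work surface, level with it; the furniture and walls round the work are solid. World frame = base frame: x ahead of the robot, y to its left, z up, the work surface at z = 0. Lengths are in m, angles in degrees, forces in N, time in s.
With the tool pointing down it reaches from about 0.425 to 0.875 m from the base axis. Payload 4.7 kg.
Tool frame: the origin (TCP) lies between the finger pads; the fingertips stand 19 mm ahead of it and the grasp point (between the pads) is the TCP; x points along the fingers, z is the direction in which the jaws open and shut, and the axes are right-handed (so a half turn about x gives the same grasp; the last joint's range is limited). The gripper opens to 87 mm and grips with 3 to 60 N. Pads are 19 mm wide; open, the fingers measure 117 mm over their backs; the gripper's body (75 mm by 190 mm) begins 51 mm behind the grasp point.
Start: joints at [-70.468, 18.392, -4.016, 83.108, 1.295, 78.541, -3.26], TCP at [0.209, 0.616, 0.242] pointing down, gripper open.
Joint ranges: [-163.93, 163.93], [-17.29, 119.83], [-79.2, 71.16], [3.27, 140.29], [-89.18, 269.18], [5.43, 117.66], [-154.24, 154.24]. Speed limits (degrees/s): [147.25, 147.25, 180, 180, 180, 180, 180].

### API

Orientations are given as [roll, pitch, yaw] about the fixed x, y, z axes, in that order (R = Rz(yaw) Ry(pitch) Rx(roll)).
In Python, from cell import monitor, read_camera, camera_model, env, regions_of gives the robot as it stands. The module is installed in compiled form; this text tells all that it offers.
- The arm moves only by the tool step_arm, never from a script. Its argument "deltas" is a list of rows, each a list of 5 numbers: the gripper's target within -1 to 1 (fully open at 1, half-way at 0, shut at -1), then the shift along the tool's x, y, z in m, then the turn about the tool's x in degrees. A call has 1 to 12 rows; each row is the pose to reach, as a shift and turn from the pose commanded when the call began, along the tool's axes at that moment; what a row does not reach only later rows make up. A row lasts 1/8 s, in which the tool goes at most 62.5 mm and 10.7 degrees, less where a joint would pass 70% of its speed; a pose out of reach is approached as far as the arm can. A call with a gripper value outside its range is refused whole. The fingers move at their own pace and stop on an object; "newtons" is the grip in N (left out, the last holds). Time passes only in rows, so rows that repeat a pose let the fingers close. It gives the time, the measured TCP pose, the force and the opening at its end, in the units of the state.
- monitor.get_obs(): the state, without advancing time (a new reading comes with each control period).
- read_camera(name): name is "scene" or "side" or "wrist"; returns (picture, depth): 480x640x3 uint8, red, green, blue; 480x640 float32, m along the optical axis (not along the pixel's ray), 0 where there is no reading.
- camera_model(name): a dict with "fx", "fy", "cx", "cy" (pixels), "k1" (the pictures are not rectified: a ray, as slopes to the right and down, at radius r is drawn at 1 + k1 r^2 times it, then the intrinsics apply), "xyz" and "attitude" of the camera in the world. Camera axes: x right, y down, z forward; pixel columns grow to the right and rows downward; lengths in m; the calibration is good to about 2 mm. A picture is of the moment at which its call begins: read the wrist's pose just before it. camera_model takes no time and is no camera call; for the wrist camera it gives the pose at the moment of the call.
- env.sign_off(): hands the job in, once; it reports no verdict.
Trained networks look in the newest picture that a camera, given by its name, has taken for a name from the list of things; names that differ only in an ending like _2 or _b are one class to them, and where a whole thing is asked for, a point or a joint stands for the part that bears it (a point fixed in the world has none). Each returns a list of dicts, best first, with "p" (0 to 1); they miss things now and then, are a little off and sometimes report something else, mostly with a low value. They report only what shows in the picture. A call takes as long as a camera call. They do not tell look-alikes from the thing itself.
- regions_of(camera, thing): "pixels" (480x640 bool, what is visible of it) and "pixel" ([column, row] in pixels, amid what is visible of it).
The state is a dict: "time_s": time; "qpos": joint angles; "joint_velocities": joint speeds; "effort": joint torques, N m; "tool_pos": TCP position; "tool_rot": TCP orientation; "force": force on the tool from outside, world axes, zero at the start; "wrist_torque": the same for the moment, N m; "grip_width": finger opening in m.
Only numpy, scipy, OpenCV 4.12 (cv2) and the standard library are available. Lean on these libraries where they do the work, as an engineer would, in place of code of your own. Each camera call takes 0.05 s, during which the arm holds its last target. There are 200 camera calls.

## Working session

There is one attempt and no reset: what is moved stays moved. The work goes in short steps, Python scripts to look and compute and a tool call to move; the robot and the scene stay as the last step left them, time stands still between calls to the robot, and variables do not carry over. Pictures are saved under pics/ and viewed, about 8 in all and at most 12, crops included, and the job is handed in when it is done.

Besides the shell and the picture viewer there is one more tool, called after "Request:" as a command line: name --pt "numbers of a row" for each row, then --argument value for the rest. step_arm: Moves the arm, as the interface text tells. Its arguments: {"type":"object","properties":{"deltas":{"type":"array"},"newtons":{"type":"number"}},"required":["deltas"]}

```bash
mkdir -p pics
cat > h.py <<'E'
import numpy as np, cv2
from scipy.spatial.transform import Rotation as R
from cell import monitor, read_camera, camera_model, env, regions_of
def rot(a): return R.from_euler('xyz',a,degrees=True).as_matrix()
def cloud(name,depth,m,mask=None):
    v,u=np.nonzero((depth>0) if mask is None else (mask&(depth>0)))
    z=depth[v,u]; K=np.array([[m['fx'],0,m['cx']],[0,m['fy'],m['cy']],[0,0,1.]])
    p=cv2.undistortPoints(np.stack([u,v],1).astype(float)[:,None],K,np.array([m['k1'],0,0,0.]))[:,0]
    # note k1 multiplicative model = opencv radial
    P=np.c_[p*z[:,None],z]
    return P@rot(m['attitude']).T+m['xyz'],np.stack([u,v],1)
def save(n,p): cv2.imwrite('pics/'+n,p[:,:,::-1])
E
python3 - <<'E'
from h import *
print(monitor.get_obs())
for c in ['scene','side']:
    m=camera_model(c); print(c,m)
    p,d=read_camera(c); save(c+'0.png',p); np.savez(c+'0.npz',p=p,d=d)
    for t in ['cap_bar','jar','beaker','amber_bottle','tape','lab_timer']:
        for r in regions_of(c,t):
            P,_=cloud(c,d,m,r['pixels']); 
            if len(P): print(t,round(r['p'],2),r['pixel'],len(P),P.min(0).round(3),P.max(0).round(3))
E
```

```text
{'time_s': 0.0, 'qpos': array([-70.46783611,  18.43949133,  -4.01559558,  83.17495393,
         1.2944295 ,  78.54073544,  -3.25984628]), 'joint_velocities': array([-0.05689942, -0.09848463, -0.04243047, -0.02422131, -0.0565419 ,
       -0.06789008,  0.0162164 ]), 'effort': array([-1.76418282e-03, -4.91292429e+01, -4.04916890e-01, -3.12526774e+01,
       -6.40500477e-02,  4.34371771e-02,  2.00525628e-04]), 'tool_pos': array([0.20853573, 0.61509256, 0.24045614]), 'tool_rot': array([-177.30394365,   89.88990954, -106.02625605]), 'force': array([-0.30598127,  0.07092923, -0.15982298]), 'wrist_torque': array([-0.03860698,  0.01115368, -0.01300071]), 'grip_width': 0.08712129769514435}
scene {'fx': 578.3398326383036, 'fy': 578.3398326383036, 'cx': 321.2528681682948, 'cy': 239.99976916595364, 'k1': -0.12344333710304727, 'xyz': array([-0.02096778, -0.69268621,  1.27816527]), 'attitude': array([-1.38769883e+02, -9.63930611e-02, -3.07455449e+01])}
cap_bar 0.76 [244.2, 170.9] 469 [ 0.437  0.569 -0.004] [0.537 0.69  0.086]
cap_bar 0.74 [244.5, 200.3] 501 [ 0.38   0.462 -0.005] [0.475 0.597 0.083
[... 609 characters left out ...]
-0.001] [0.546 0.418 0.06 ]
cap_bar 0.68 [328.1, 387.0] 1151 [ 0.439  0.55  -0.003] [0.523 0.657 0.081]
cap_bar 0.64 [355.9, 342.3] 918 [ 0.378  0.43  -0.002] [0.46  0.551 0.082]
jar 0.55 [317.3, 302.7] 399 [0.486 0.324 0.001] [0.543 0.418 0.06 ]
beaker 0.89 [365.8, 256.6] 594 [ 0.357  0.186 -0.001] [0.414 0.248 0.077]
beaker 0.53 [353.6, 202.6] 714 [ 0.391 -0.097 -0.002] [ 0.47  -0.004  0.1  ]
amber_bottle 0.68 [367.3, 179.0] 354 [ 0.35  -0.203  0.003] [ 0.399 -0.157  0.109]
tape 0.6 [259.8, 286.5] 379 [ 0.632  0.282 -0.003] [0.689 0.346 0.023]
tape 0.32 [368.9, 178.2] 404 [ 0.219 -1.62  -0.836] [ 0.404 -0.043  0.109]
lab_timer 0.96 [275.6, 361.6] 718 [0.565 0.516 0.002] [0.63  0.58  0.022]
```

Run:
```python
from h import *
a=np.load('scene0.npz')['p'];b=np.load('side0.npz')['p']
x=cv2.resize(a[130:430,180:440],None,fx=1.5,fy=1.5); y=cv2.resize(b[140:440,200:460],None,fx=1.5,fy=1.5)
save('both.png',np.hstack([x,y]))
```

```text
(no output)
```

View pics/both.png

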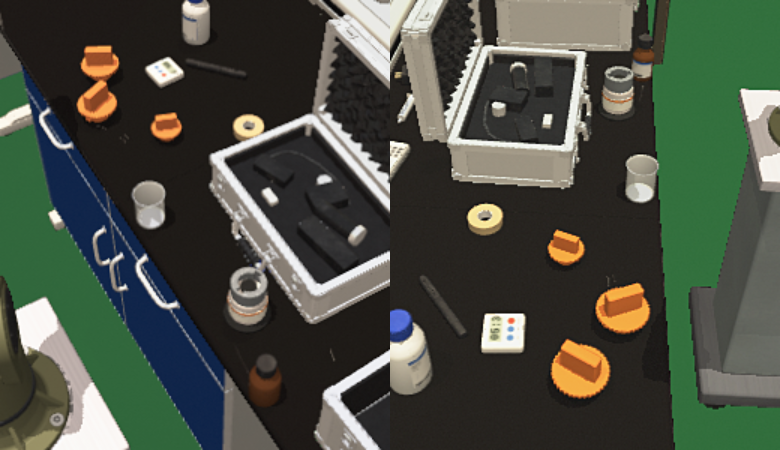

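The pictures show three orange caps, at side px (328,387), (356,342) and (316,305). The last, at scene px (291,215), is clearly the smallest, so it's the one meant. The jar is the grey-collared white one at side px (354,203), scene px (345,326). Next I'll confirm with a crop and measure.

Run:
```python
from h import *
def fitc(Q):
    A=np.c_[2*Q,np.ones(len(Q))]; s=np.linalg.lstsq(A,(Q**2).sum(1),rcond=None)[0]; return s[:2],np.sqrt(s[2]+s[:2]@s[:2])
for c in ['scene','side']:
    f=np.load(c+'0.npz'); m=camera_model(c); P,uv=cloud(c,f['d'],m)
    n=(np.abs(P[:,:2]-[.515,.365])<.06).all(1)&(P[:,2]>.008)
    Q=P[n]; top=Q[Q[:,2]>.051]; 
    print(c,'cap',len(Q),Q.max(0),'top',len(top),top.mean(0))
    r=cv2.minAreaRect((top[:,:2]*1000).astype(np.float32)); print(r)
    fl=Q[(Q[:,2]>.022)&(Q[:,2]<.031)]; print('flange',len(fl),fl.min(0),fl.max(0),cv2.minEnclosingCircle((fl[:,:2]*1000).astype(np.float32)))
    n=(np.abs(P[:,:2]-[.43,-.05])<.07).all(1)&(P[:,2]>.089)&(P[:,2]<.11)
    Q=P[n]; print('jar',len(Q),Q.min(0),Q.max(0),cv2.minEnclosingCircle((Q[:,:2]*1000).astype(np.float32)))
    n=(np.abs(P[:,:2]-[.43,-.05])<.07).all(1)&(P[:,2]>.02);print(P[n].max(0))
a=np.load('scene0.npz')['p'];b=np.load('side0.npz')['p']
k=lambda p,u,v:cv2.resize(p[v-32:v+32,u-32:u+32],(380,380),interpolation=cv2.INTER_CUBIC)
save('crop.png',np.hstack([k(b,316,305),k(b,353,203)]))
```

```text
scene cap 277 [0.55352393 0.41801714 0.0629553 ] top 53 [0.51274469 0.38038522 0.05625579]
((513.7429809570312, 379.7812194824219), (23.424951553344727, 39.734230041503906), 66.92529296875)
flange 124 [0.48537485 0.35097608 0.02212388] [0.54379611 0.4095143  0.0308026 ] ((513.507568359375, 381.005126953125), 30.452457427978516)
jar 276 [ 0.40310806 -0.07995294  0.08903941] [ 0.46176169 -0.01864395  0.10229927] ((432.2953186035156, -50.48265075683594), 31.854503631591797)
[0.49985808 0.01945642 0.10229927]
side cap 394 [0.54341114 0.41759164 0.06015258] top 95 [0.51374472 0.38905733 0.05603057]
((513.2295532226562, 386.9657287597656), (16.92881202697754, 41.93011474609375), 68.96964263916016)
flange 203 [0.48576636 0.36983503 0.02262721] [0.54341114 0.41759164 0.03095393] ((514.2833251953125, 387.7250671386719), 30.191177368164062)
jar 141 [ 0.40414201 -0.08144556  0.08903744] [ 0.49999859 -0.01462836  0.10049089] ((454.8853759765625, -52.90800476074219), 53.38175964355469)
[0.49999859 0.01904807 0.10049089]
```

View pics/crop.png

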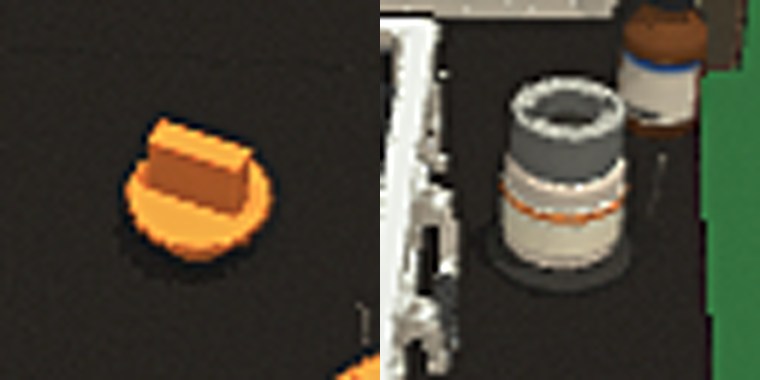

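The crop confirms the small cap with its bar along about 158°, and the open grey collar. Next: move numbers and a clearance check round the jar.

```bash
cat >> h.py <<'E'
def plan(xyz,jaw,T=None):
    "delta along tool axes and turn so that the jaws open along world angle jaw (mod 180)"
    o=monitor.get_obs(); M=rot(o['tool_rot']); d=M.T@(np.array(xyz)-o['tool_pos'])
    cur=np.degrees(np.arctan2(M[1,2],M[0,2])); t=(cur-jaw+90)%180-90  # +turn about tool x (down) = clockwise
    print('q',o['qpos'].round(1),'tcp',o['tool_pos'].round(4),'jaw now',cur.round(2),'x',M[:,0].round(4),'F',o['force'].round(1),'w',round(o['grip_width'],4),'t',o['time_s'])
    print('delta',d.round(4),'turn',t.round(2),'or',(t-180*np.sign(t)).round(2))
E
python3 - <<'E'
from h import *
plan([.5135,.385,.15],68)
w=camera_model('wrist');o=monitor.get_obs();M=rot(o['tool_rot']);print(M.round(3),'cam in tool',M.T@(w['xyz']-o['tool_pos']),(M.T@rot(w['attitude'])).round(2),w['fx'])
f=np.load('scene0.npz');P,_=cloud('scene',f['d'],camera_model('scene'))
for y in np.arange(-.2,.2,.04):
    print(round(y,2),[round(float(P[(abs(P[:,0]-x)<.02)&(abs(P[:,1]-y)<.02)][:,2].max(initial=-1)),2) for x in np.arange(.3,.66,.04)])
E
```

```text
q [-70.5  18.4  -4.   83.1   1.3  78.5  -3.3] tcp [0.2087 0.6156 0.2416] jaw now 71.28 x [ 1.e-04  1.e-04 -1.e+00] F [0.1 0.8 1. ] w 0.0868 t 0.7
delta [ 0.0916 -0.3627 -0.1206] turn 3.28 or -176.72
[[ 0.    -0.947  0.321]
 [ 0.     0.321  0.947]
 [-1.    -0.     0.   ]] cam in tool [-0.14269295  0.07351946 -0.0012335 ] [[-0.   -0.27  0.96]
 [-0.   -0.96 -0.27]
 [ 1.   -0.    0.  ]] 386.1604792262667
-0.2 [-1.0, 0.1, 0.11, 0.01, 0.01, 0.01, 0.01, 0.01, 0.01]
-0.16 [-1.0, 0.07, 0.11, 0.01, 0.01, 0.01, 0.01, 0.01, 0.01]
-0.12 [-1.0, 0.01, 0.01, 0.01, 0.01, 0.11, 0.11, 0.1, 0.11]
-0.08 [-0.82, 0.01, 0.01, 0.1, 0.1, 0.1, 0.1, 0.1, 0.11]
-0.04 [-0.82, 0.01, 0.05, 0.1, 0.1, 0.1, 0.1, 0.1, 0.11]
0.0 [-0.81, 0.01, 0.01, 0.09, 0.0, 0.11, 0.11, 0.1, 0.11]
0.04 [-0.81, 0.01, 0.01, 0.01, 0.01, 0.1, 0.11, 0.07, 0.1]
0.08 [-0.82, 0.01, 0.01, 0.01, 0.01, 0.11, 0.11, 0.08, 0.1]
0.12 [-0.82, 0.01, 0.01, 0.01, 0.01, 0.1, 0.11, 0.1, 0.1]
0.16 [-0.81, 0.01, 0.01, 0.01, 0.01, 0.11, 0.11, 0.1, 0.1]
```

Request:
step_arm --pt "0 0.01 -0.06 -0.02 1" --pt "0 0.02 -0.12 -0.04 2" --pt "0 0.03 -0.18 -0.06 3.3" --pt "0 0.04 -0.24 -0.08 3.3" --pt "0 0.05 -0.3 -0.1 3.3" --pt "0 0.055 -0.363 -0.12 3.3" --pt "0 0.055 -0.363 -0.12 3.3" --pt "0 0.055 -0.363 -0.12 3.3" --pt "0 0.055 -0.363 -0.12 3.3"

```text
time_s: 1.82
tool_pos: [0.5121, 0.3877, 0.1867]
tool_rot: [56.4, 89.9, 124.6]
force: [-1.0, -0.1, -0.2]
grip_width: 0.0432
```

Run:
```python
from h import *
m=camera_model('wrist'); p,d=read_camera('wrist'); save('w1.png',p)
P,uv=cloud('wrist',d,m)
n=(np.abs(P[:,:2]-[.5135,.385])<.04).all(1)&(P[:,2]>.008); Q=P[n]
top=Q[(Q[:,2]>.050)]; print(len(Q),len(top),np.median(top,0),cv2.minAreaRect((top[:,:2]*1000).astype(np.float32)))
fl=Q[(Q[:,2]>.02)&(Q[:,2]<.033)]; print(np.median(fl,0),cv2.minEnclosingCircle((fl[:,:2]*1000).astype(np.float32)))
plan([.5135,.385,.048],68)
```

```text
63064 59987 [0.48802158 0.39130056 0.27183184] ((505.2247009277344, 385.01031494140625), (79.9719467163086, 63.436561584472656), 89.98865509033203)
[0.51280251 0.38821278 0.02598309] ((515.9283447265625, 384.0218505859375), 30.3419246673584)
q [-45.4  19.    7.5  88.8  -2.6  72.3  30.6] tcp [0.5121 0.3878 0.1868] jaw now 68.19 x [-6.0e-04  1.2e-03 -1.0e+00] F [1.  0.1 0. ] w 0.0436 t 1.875
delta [ 0.1388 -0.0025 -0.0021] turn 0.19 or -179.81
```

View pics/w1.png

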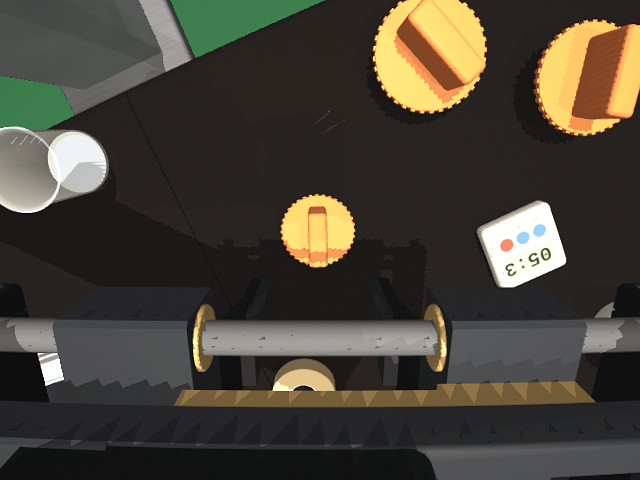

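The wrist view shows the small cap at px (318,230) with its bar at (317,232), across the jaws as planned. The large caps are at (430,50) and (590,75).

Run:
```python
from h import *
m=camera_model('wrist'); p,d=read_camera('wrist')
P,uv=cloud('wrist',d,m); hsv=cv2.cvtColor(p,cv2.COLOR_RGB2HSV)[uv[:,1],uv[:,0]]
n=(uv[:,1]>185)&(uv[:,1]<272)&(abs(uv[:,0]-318)<45)&(hsv[:,0]<30)&(hsv[:,1]>100)&(P[:,2]<.07)
Q=P[n]
for lo,hi in [(.05,.064),(.02,.032)]:
    t=Q[(Q[:,2]>lo)&(Q[:,2]<hi)]; print(len(t),t.mean(0),np.median(t[:,2]),cv2.minAreaRect((t[:,:2]*1000).astype(np.float32)),cv2.minEnclosingCircle((t[:,:2]*1000).astype(np.float32)))
plan([.5135,.385,.048],68)
```

```text
1030 [0.51459516 0.38428832 0.05570572] 0.05584332765219288 ((515.7184448242188, 383.8873596191406), (13.976553916931152, 42.15766525268555), 69.66959381103516) ((515.6497192382812, 384.0865478515625), 21.245635986328125)
2989 [0.51308904 0.38505054 0.02597553] 0.025993960951328665 ((514.8798217773438, 384.0270690917969), (59.803794860839844, 58.52843475341797), 70.51335906982422) ((515.7354736328125, 383.835693359375), 30.282106399536133)
q [-45.4  19.    7.5  88.8  -2.6  72.3  30.6] tcp [0.5122 0.3876 0.1868] jaw now 68.19 x [-4.0e-04  1.1e-03 -1.0e+00] F [ 0.1  0.6 -0.5] w 0.0436 t 1.925
delta [ 0.1388 -0.0023 -0.002 ] turn 0.19 or -179.81
```

Request:
step_arm --pt "0 0.05 -0.004 -0.0023 -1.5" --pt "0 0.1 -0.004 -0.0023 -1.5" --pt "0 0.125 -0.004 -0.0023 -1.5" --pt "0 0.138 -0.004 -0.0023 -1.5" --pt "0 0.138 -0.004 -0.0023 -1.5" --pt "-1 0.138 -0.004 -0.0023 -1.5" --pt "-1 0.138 -0.004 -0.0023 -1.5" --pt "-1 0.138 -0.004 -0.0023 -1.5" --pt "-1 0.138 -0.004 -0.0023 -1.5" --pt "-1 0.138 -0.004 -0.0023 -1.5" --pt "-1 0.138 -0.004 -0.0023 -1.5" --newtons 40

```text
time_s: 3.3
tool_pos: [0.5171, 0.382, 0.049]
tool_rot: [-25.8, 90.0, 43.6]
force: [0.8, 0.3, 2.2]
grip_width: 0.0138
```

Run:
```python
from h import *
plan([.515,.384,.25],69.7)
```

```text
q [-44.3  26.2   6.9  95.9  -3.6  58.1  33.3] tcp [0.5171 0.382  0.049 ] jaw now 69.48 x [ 6.e-04  6.e-04 -1.e+00] F [0.8 0.3 2.2] w 0.0138 t 3.3
delta [-0.201   0.0025  0.0013] turn -0.22 or 179.78
```

Request:
step_arm --pt "-1 -0.06 0 0 0" --pt "-1 -0.12 0 0 0" --pt "-1 -0.18 -0.005 -0.03 5" --pt "-1 -0.19 -0.018 -0.08 10" --pt "-1 -0.19 -0.032 -0.14 15" --pt "-1 -0.19 -0.046 -0.2 20" --pt "-1 -0.19 -0.059 -0.26 25" --pt "-1 -0.19 -0.073 -0.32 30" --pt "-1 -0.19 -0.087 -0.38 35" --pt "-1 -0.19 -0.1 -0.44 40" --pt "-1 -0.185 -0.108 -0.47 43.5" --pt "-1 -0.18 -0.108 -0.47 43.5"

```text
time_s: 4.8
tool_pos: [0.4526, -0.0985, 0.2282]
tool_rot: [79.3, 90.0, 105.0]
force: [-0.8, 1.0, -1.5]
grip_width: 0.0137
```

Request:
step_arm --pt "-1 0.01 0 0 0" --pt "-1 0.01 0 0 0" --pt "-1 0.01 0 0 0"

```text
time_s: 5.18
tool_pos: [0.4534, -0.0951, 0.2184]
tool_rot: [174.9, 90.0, -159.0]
force: [0.7, -0.0, -1.2]
grip_width: 0.0137
```

Run:
```python
from h import *
plan([.432,-.051,.16],26)
m=camera_model('wrist'); p,d=read_camera('wrist'); np.savez('w2.npz',p=p,d=d,m=m)
P,uv=cloud('wrist',d,m)
n=(np.hypot(*(P[:,:2]-[.432,-.051]).T)<.04)&(P[:,2]>.089)&(P[:,2]<.101); Q=P[n]
print(len(Q),np.median(Q[:,2]),cv2.minEnclosingCircle((Q[:,:2]*1000).astype(np.float32)))
u0,v0=uv[n].min(0)-8;u1,v1=uv[n].max(0)+8
print(u0,v0,u1,v1)
save('w2.png',np.hstack([cv2.resize(p,(400,300)),cv2.resize(p[v0:v1,u0:u1],(300,300),interpolation=cv2.INTER_CUBIC)]))
```

```text
q [-23.1  -5.3  30.1 111.3   2.8  73.4  32.3] tcp [ 0.4534 -0.0951  0.2184] jaw now 26.11 x [-5.e-04 -2.e-04 -1.e+00] F [ 0.7 -0.  -1.2] w 0.0137 t 5.175
delta [0.0584 0.049  0.0002] turn 0.11 or -179.89
3310 0.09444358017152035 ((433.7610778808594, -49.935001373291016), 29.754369735717773)
272 115 374 217
```

View pics/w2.png

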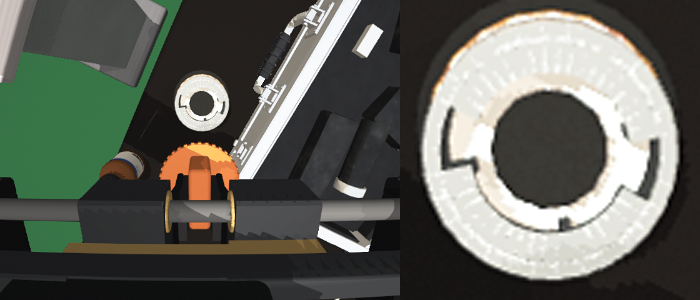

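The picture shows the collar (px ~322,166 full frame) with two slots, left at crop (455,138) and right at (648,170). The cap's flange is visible in the hand at about (320,260). I'll measure slot angle, jar centre and cap-in-hand offset from this frame.

Run:
```python
from h import *
from scipy.optimize import least_squares
f=np.load('w2.npz',allow_pickle=True); p,d,m=f['p'],f['d'],f['m'].item()
P,uv=cloud('wrist',d,m)
def edge(Q,c):  # outer radius per angle bin -> circle fit
    a=np.degrees(np.arctan2(*(Q[:,:2]-c).T[::-1])); r=np.hypot(*(Q[:,:2]-c).T); E=[]
    for b in range(-180,180,6):
        s=(a>=b)&(a<b+6)
        if s.sum()>3: i=np.nonzero(s)[0][r[s].argmax()]; E.append(Q[i,:2])
    return np.array(E)
n=(np.hypot(*(P[:,:2]-[.432,-.051]).T)<.04)&(P[:,2]>.0925)&(P[:,2]<.098)
E=edge(P[n],np.array([.4335,-.05])); s=least_squares(lambda x:np.hypot(*(E-x[:2]).T)-x[2],[.433,-.05,.0295],loss='soft_l1',f_scale=.0005).x
print('jar',s,len(E)); c=s[:2]
n=(np.hypot(*(P[:,:2]-c).T)<.024)&(P[:,2]>.06)
r=np.hypot(*(P[:,:2]-c).T);a=np.degrees(np.arctan2(*(P[:,:2]-c).T[::-1]))
ring=(r>.0195)&(r<.0225)&(P[:,2]>.05)&(P[:,2]<.11)
for b in range(-180,180,5):
    q=ring&(a>=b)&(a<b+5); print(b,q.sum(),round(float(np.median(P[q,2])*1000),1) if q.any() else '-',round(float((P[q,2]<.092).mean()),2),end=' | ')
o=monitor.get_obs();M=rot(o['tool_rot']);T=(P-o['tool_pos'])@M
hsv=cv2.cvtColor(p,cv2.COLOR_RGB2HSV)[uv[:,1],uv[:,0]]
g=(hsv[:,0]<30)&(hsv[:,1]>100)&(np.abs(T)<.05).all(1)
print('\norange x hist',np.histogram(T[g,0],np.arange(-.02,.05,.004)))
fl=T[g&(T[:,0]>.018)&(T[:,0]<.029)]; 
E=edge(fl[:,1:][:,[0,1]],np.array([0,0.])); E=E[E[:,0]>.012]
s=least_squares(lambda x:np.hypot(*(E-x[:2]).T)-.0295,[0,0],loss='soft_l1',f_scale=.0005).x
print('cap in tool y,z',s,len(E),E[:,1].min(),E[:,1].max())
b=T[g&(T[:,0]<-.004)]; print('bar',b.min(0),b.max(0),np.median(b,0))
```

```text
jar [ 0.43379607 -0.05005997  0.02947642] 60
-180 2 94.3 0.0 | -175 6 65.3 1.0 | -170 11 65.4 1.0 | -165 8 65.7 1.0 | -160 11 65.6 1.0 | -155 9 65.0 1.0 | -150 24 78.2 0.79 | -145 11 94.4 0.0 | -140 12 94.2 0.0 | -135 13 94.4 0.08 | -130 14 94.0 0.29 | -125 19 94.1 0.32 | -120 18 94.3 0.28 | -115 16 94.1 0.25 | -110 15 94.0 0.33 | -105 18 94.3 0.33 | -100 16 94.2 0.25 | -95 20 93.4 0.4 | -90 19 93.5 0.37 | -85 17 94.4 0.35 | -80 19 94.0 0.42 | -75 22 93.9 0.41 | -70 18 94.1 0.33 | -65 18 79.9 0.5 | -60 16 94.3 0.19 | -55 12 94.7 0.0 | -50 16 93.8 0.31 | -45 20 93.6 0.45 | -40 18 80.4 0.5 | -35 18 93.9 0.33 | -30 19 93.7 0.42 | -25 18 93.9 0.33 | -20 18 93.3 0.44 | -15 14 93.7 0.29 | -10 16 94.3 0.25 | -5 16 94.3 0.31 | 0 16 66.3 0.69 | 5 9 65.4 1.0 | 10 11 65.9 1.0 | 15 10 65.8 1.0 | 20 8 65.3 1.0 | 25 7 65.5 1.0 | 30 1 93.5 0.0 | 35 14 94.3 0.0 | 40 10 94.6 0.0 | 45 13 94.9 0.0 | 50 11 94.8 0.0 | 55 11 94.4 0.0 | 60 13 94.6 0.0 | 65 13 94.2 0.0 | 70 14 94.4 0.0 | 75 12 94.4 0.0 | 80 13 94.8 0.0 | 85 13 94.5 0.0 | 90 11 94.7 0.0 | 95 11 94.4 0.0 | 100 13 94.7 0.0 | 105 10 94.4 0.0 | 110 12 94.2 0.0 | 115 12 94.8 0.0 | 120 11 94.4 0.0 | 125 13 94.1 0.0 | 130 12 94.5 0.0 | 135 12 94.1 0.0 | 140 13 94.1 0.0 | 145 11 93.9 0.0 | 150 13 94.4 0.0 | 155 12 95.1 0.0 | 160 11 94.2 0.0 | 165 13 94.7 0.0 | 170 13 94.3 0.0 | 175 11 94.5 0.0 | 
orange x hist (array([   5,    6,   41, 2110,  135,  123,  121,  105,   99,  119, 4017,
        580,    1,    0,    0,    0,    0]), array([-0.02 , -0.016, -0.012, -0.008, -0.004,  0.   ,  0.004,  0.008,
        0.012,  0.016,  0.02 ,  0.024,  0.028,  0.032,  0.036,  0.04 ,
        0.044,  0.048]))
cap in tool y,z [ 0.00236084 -0.00020413] 22 -0.028060276815152413 0.02769807252166567
bar [-0.04843698 -0.01901951 -0.01715934] [-0.00400523  0.02281447  0.01692561] [-0.00663517  0.01089972 -0.00027015]
```

Cap sits in the hand at tool y +2.4 mm, with the bar centre 7.5 mm below the TCP. Jar centre is (0.4338, -0.0501) and the slots lie at about 16.7°, so the jaws go to -73.3° with the TCP at (0.4315, -0.051).

Request:
step_arm --pt "-1 0 0.01 0 10" --pt "-1 0 0.03 0 20" --pt "-1 0 0.049 0 30" --pt "-1 0 0.049 0 40" --pt "-1 0 0.049 0 50" --pt "-1 0 0.049 0 60" --pt "-1 0 0.049 0 70" --pt "-1 0 0.049 0 80" --pt "-1 0.01 0.049 0 90" --pt "-1 0.02 0.049 0 99.4" --pt "-1 0.04 0.049 0 99.4" --pt "-1 0.05 0.049 0 99.4"

```text
time_s: 6.72
tool_pos: [0.4314, -0.0518, 0.1679]
tool_rot: [-110.4, 89.9, 176.2]
force: [0.1, -0.2, -0.6]
grip_width: 0.0138
```

Request:
step_arm --pt "-1 0.01 0 0 0" --pt "-1 0.01 0 0 0" --pt "-1 0.01 0 0 0" --pt "-1 0.01 0 0 0"

```text
time_s: 7.22
tool_pos: [0.4321, -0.0522, 0.1591]
tool_rot: [80.3, 89.9, 6.9]
force: [-0.2, -0.2, -1.2]
grip_width: 0.0138
```

Run:
```python
from h import *
plan([.4315,-.051,.137],-73.3)
```

```text
q [-17.4  -5.4  19.9 118.8   2.   66.3 -71.8] tcp [ 0.4321 -0.0522  0.1591] jaw now -73.42 x [ 1.1e-03  1.0e-04 -1.0e+00] F [-0.2 -0.2 -1.2] w 0.0138 t 7.225
delta [ 0.0221 -0.0003 -0.0013] turn -0.12 or 179.88
```

Request:
step_arm --pt "-1 0.005 -0.0003 -0.0013 0" --pt "-1 0.01 -0.0003 -0.0013 0" --pt "-1 0.014 -0.0003 -0.0013 0" --pt "-1 0.016 -0.0003 -0.0013 0" --pt "-1 0.018 -0.0003 -0.0013 0" --pt "-1 0.02 -0.0003 -0.0013 0" --pt "-1 0.02 -0.0003 -0.0013 0"

```text
time_s: 8.1
tool_pos: [0.431, -0.0508, 0.1384]
tool_rot: [177.3, 90.0, 103.9]
force: [0.7, 0.9, -1.8]
grip_width: 0.0135
```

Run:
```python
from h import *
plan([.4315,-.051,.137],-73.3); print(monitor.get_obs()['wrist_torque'])
```

```text
q [-17.4  -4.2  20.  120.3   1.6  63.7 -71.6] tcp [ 0.431  -0.0508  0.1384] jaw now -73.42 x [-1.e-04  3.e-04 -1.e+00] F [ 0.7  0.9 -1.8] w 0.0135 t 8.1
delta [0.0014 0.0004 0.0003] turn -0.12 or 179.88
[0.20370644 0.13868476 0.02594261]
```

Request:
step_arm --pt "-1 0.001 0 0 0" --pt "-1 0.002 0 0 0" --pt "-1 0.003 0 0 0" --pt "-1 0.004 0 0 0" --pt "-1 0.004 0 0 0"

```text
time_s: 8.72
tool_pos: [0.431, -0.0508, 0.1345]
tool_rot: [160.5, 90.0, 87.1]
force: [0.1, 2.9, -1.2]
grip_width: 0.0138
```

Run:
```python
from h import *
plan([.4315,-.051,.137],-73.3); print(monitor.get_obs()['wrist_torque'])
```

```text
q [-17.4  -3.9  20.  120.6   1.5  63.1 -71.5] tcp [ 0.431  -0.0508  0.1345] jaw now -73.42 x [ 0.e+00  3.e-04 -1.e+00] F [ 0.1  2.9 -1.2] w 0.0138 t 8.725
delta [-0.0025  0.0004  0.0003] turn -0.12 or 179.88
[0.45253115 0.20758877 0.05884478]
```

Request:
step_arm --pt "-1 0.001 0 -0.0005 0" --pt "-1 0.002 0 -0.0005 0" --pt "-1 0.003 0 -0.0005 0" --pt "-1 0.004 0 -0.0005 0" --pt "-1 0.004 0 -0.0005 0"

```text
time_s: 9.35
tool_pos: [0.4311, -0.0506, 0.1307]
tool_rot: [73.6, 90.0, 0.1]
force: [-1.1, 1.8, 4.3]
grip_width: 0.0139
```

Run:
```python
from h import *
plan([.4315,-.051,.137],-73.3); print(monitor.get_obs()['wrist_torque'])
```

```text
q [-17.4  -3.7  20.  120.8   1.4  62.6 -71.4] tcp [ 0.4311 -0.0506  0.1307] jaw now -73.43 x [ 4.e-04  0.e+00 -1.e+00] F [-1.1  1.8  4.3] w 0.0139 t 9.35
delta [-0.0063  0.0003  0.0005] turn -0.13 or 179.87
[0.19055044 0.52303547 0.02242199]
```

Lugs have dropped in: the force rises like the seal's, about 5 N net at 2–3 mm. Now press down in steps.

Request:
step_arm --pt "-1 0.002 0 -0.0003 0" --pt "-1 0.004 0 -0.0003 0" --pt "-1 0.006 0 -0.0003 0" --pt "-1 0.0065 0 -0.0003 0" --pt "-1 0.0065 0 -0.0003 0"

```text
time_s: 9.98
tool_pos: [0.4311, -0.0506, 0.1245]
tool_rot: [46.6, 90.0, -26.9]
force: [-2.5, 0.3, 7.2]
grip_width: 0.0137
```

Request:
step_arm --pt "-1 0.0007 0 0 0" --pt "-1 0.0007 0 0 0"

```text
time_s: 10.22
tool_pos: [0.4311, -0.0506, 0.1239]
tool_rot: [45.2, 90.0, -28.3]
force: [-3.3, 1.1, 8.7]
grip_width: 0.0139
```

Run:
```python
from h import *
plan([.4315,-.051,.1235],-73.3); print(monitor.get_obs()['wrist_torque'])
```

```text
q [-17.4  -3.2  20.1 121.3   1.3  61.7 -71.3] tcp [ 0.4311 -0.0506  0.1239] jaw now -73.43 x [ 5.e-04 -3.e-04 -1.e+00] F [-3.3  1.1  8.7] w 0.0139 t 10.225
delta [0.0004 0.0003 0.0005] turn -0.13 or 179.87
[0.02217095 0.83761361 0.04892046]
```

Request:
step_arm --pt "-1 0.0 -0.0007 0 0" --pt "-1 0.0005 -0.0007 0 0" --pt "-1 0.0005 -0.0007 0 0"

```text
time_s: 10.6
tool_pos: [0.431, -0.0506, 0.1237]
tool_rot: [72.5, 89.9, -0.9]
force: [-2.2, 1.2, 7.9]
grip_width: 0.0139
```

Request:
step_arm --pt "-1 0.0005 0 0 0" --pt "-1 0.0005 0 0 0"

```text
time_s: 10.85
tool_pos: [0.431, -0.0506, 0.1232]
tool_rot: [73.0, 89.9, -0.4]
force: [-1.8, 0.9, 7.9]
grip_width: 0.0137
```

Request:
step_arm --pt "-1 0.0005 0 0 0" --pt "-1 0.0005 0 0 0"

```text
time_s: 11.1
tool_pos: [0.431, -0.0506, 0.1228]
tool_rot: [73.1, 89.9, -0.4]
force: [-2.7, 0.8, 7.7]
grip_width: 0.0138
```

Request:
step_arm --pt "-1 0.0005 0 0 0" --pt "-1 0.0005 0 0 0"

```text
time_s: 11.35
tool_pos: [0.431, -0.0506, 0.1224]
tool_rot: [75.4, 89.9, 2.0]
force: [-3.1, 0.9, 9.6]
grip_width: 0.0133
```

Request:
step_arm --pt "-1 0.0005 0 0 0" --pt "-1 0.0005 0 0 0"

```text
time_s: 11.6
tool_pos: [0.431, -0.0506, 0.1224]
tool_rot: [79.6, 89.9, 6.1]
force: [-3.6, 0.5, 13.4]
grip_width: 0.0136
```

The flange touched at TCP z 0.1224 (commanded steps no longer move it, force up to 13 N). I'll back off about 1 mm to the turning height. Then I'll turn in two stages, keeping the cap axis fixed (it's 2.4 mm off the TCP).

Request:
step_arm --pt "-1 -0.0012 0 0 0" --pt "-1 -0.0014 0 0 0" --pt "-1 -0.0014 0 -0.0002 5" --pt "-1 -0.0014 0 -0.0004 10" --pt "-1 -0.0014 0.0001 -0.0006 15" --pt "-1 -0.0014 0.0001 -0.0008 20" --pt "-1 -0.0014 0.0001 -0.0008 20"

```text
time_s: 12.48
tool_pos: [0.4314, -0.0494, 0.1234]
tool_rot: [102.2, 89.8, 8.8]
force: [-1.7, 2.0, 8.6]
grip_width: 0.0138
```

Run:
```python
from h import *
plan([.4315,-.051,.1235],-93.4); print(monitor.get_obs()['wrist_torque'])
```

```text
q [-16.8  -3.2  19.4 121.3   1.2  61.5 -91.4] tcp [ 0.4314 -0.0494  0.1234] jaw now -93.46 x [ 3.2e-03  5.0e-04 -1.0e+00] F [-1.7  2.   8.6] w 0.0138 t 12.475
delta [-0.0001  0.0002  0.0016] turn -0.06 or 179.94
[ 0.37734247  0.38265668 -0.03492191]
```

Request:
step_arm --pt "-1 0 0 -0.0002 5" --pt "-1 0 0 -0.0004 10" --pt "-1 0 0.0001 -0.0006 15" --pt "-1 0 0.0001 -0.0008 20" --pt "-1 0 0.0001 -0.0008 20"

```text
time_s: 13.1
tool_pos: [0.4317, -0.0485, 0.1234]
tool_rot: [123.8, 89.8, 10.3]
force: [-1.4, 2.9, 8.0]
grip_width: 0.0137
```

Run:
```python
from h import *
plan([.4315,-.051,.1235],-93.4); print(monitor.get_obs()['wrist_torque'])
```

```text
q [ -16.2   -3.2   18.7  121.3    1.1   61.5 -111.5] tcp [ 0.4317 -0.0485  0.1234] jaw now -113.45 x [ 3.3e-03  6.0e-04 -1.0e+00] F [-1.4  2.9  8. ] w 0.0137 t 13.1
delta [-0.0001  0.0008  0.0024] turn -20.05 or 159.95
[ 0.45860917  0.42258294 -0.01351489]
```

Request:
step_arm --pt "-1 0 0 -0.0001 3" --pt "-1 0 0 -0.0003 6" --pt "-1 0 0 -0.0003 6"

```text
time_s: 13.48
tool_pos: [0.4318, -0.0482, 0.1234]
tool_rot: [130.6, 89.8, 11.1]
force: [-1.2, 2.3, 8.3]
grip_width: 0.0132
```

Run:
```python
from h import *
plan([.4315,-.051,.1235],-119.4); print(monitor.get_obs()['wrist_torque'])
```

```text
q [ -16.    -3.2   18.5  121.3    1.1   61.5 -117.5] tcp [ 0.4318 -0.0482  0.1234] jaw now -119.43 x [ 3.4e-03  7.0e-04 -1.0e+00] F [-1.2  2.3  8.3] w 0.0132 t 13.475
delta [-0.0001  0.0011  0.0026] turn -0.03 or 179.97
[0.48096667 0.36887727 0.00455168]
```

46° turned with no stop felt. Ease up and watch the height at which the collar holds the cap.

Request:
step_arm --pt "-1 -0.001 0 0 0" --pt "-1 -0.002 0 0 0" --pt "-1 -0.003 0 0 0" --pt "-1 -0.003 0 0 0"

```text
time_s: 13.98
tool_pos: [0.4318, -0.0482, 0.1261]
tool_rot: [130.6, 89.8, 11.2]
force: [1.7, 1.9, 5.3]
grip_width: 0.014
```

Request:
step_arm --pt "-1 -0.0007 0 0 0" --pt "-1 -0.0014 0 0 0" --pt "-1 -0.0014 0 0 0"

```text
time_s: 14.35
tool_pos: [0.4316, -0.0482, 0.1273]
tool_rot: [129.4, 89.8, 10.0]
force: [2.6, 2.5, 6.1]
grip_width: 0.0136
```

Request:
step_arm --pt "-1 -0.0005 0 0 0" --pt "-1 -0.0005 0 0 0"

```text
time_s: 14.6
tool_pos: [0.4315, -0.0483, 0.1277]
tool_rot: [128.1, 89.8, 8.7]
force: [3.1, 2.8, 6.1]
grip_width: 0.0137
```

Request:
step_arm --pt "-1 -0.0005 0 0 0" --pt "-1 -0.0005 0 0 0"

```text
time_s: 14.85
tool_pos: [0.4314, -0.0484, 0.1279]
tool_rot: [123.9, 89.9, 4.5]
force: [5.4, 3.1, 2.8]
grip_width: 0.0139
```

Request:
step_arm --pt "-1 -0.0004 0 0 0" --pt "-1 -0.0004 0 0 0"

```text
time_s: 15.1
tool_pos: [0.4313, -0.0484, 0.128]
tool_rot: [121.2, 89.9, 1.8]
force: [5.6, 3.0, 0.3]
grip_width: 0.0136
```

The cap stops rising at TCP 0.128 (bar at 25.5) and the force unloads, so it's caught. Release and retreat upward.

Request:
step_arm --pt "-0.4 0 0 0 0" --pt "-0.4 0 0 0 0" --pt "-0.3 0 0 0 0" --pt "-0.3 0 0 0 0" --pt "-0.3 -0.01 0 0 0" --pt "-0.3 -0.03 0 0 0" --pt "-0.3 -0.06 0 0 0" --pt "-0.3 -0.1 -0.03 0 0" --pt "-0.3 -0.1 -0.06 0 0" --pt "-0.3 -0.1 -0.06 0 0" --pt "-0.3 -0.1 -0.06 0 0"

```text
time_s: 16.48
tool_pos: [0.3784, -0.0195, 0.2285]
tool_rot: [117.1, 89.9, -2.3]
force: [-0.6, 0.2, -0.2]
grip_width: 0.0303
```

Run:
```python
from h import *
plan([.4315,-.051,.1235],-119.4)
m=camera_model('wrist'); p,d=read_camera('wrist'); P,uv=cloud('wrist',d,m)
hsv=cv2.cvtColor(p,cv2.COLOR_RGB2HSV)[uv[:,1],uv[:,0]]
n=(np.hypot(*(P[:,:2]-[.4335,-.05]).T)<.035)&(P[:,2]>.09)&(P[:,2]<.17)&(hsv[:,1]>100)
Q=P[n]; print(len(Q))
for lo,hi in [(.126,.145),(.1,.113)]:
    t=Q[(Q[:,2]>lo)&(Q[:,2]<hi)]; A=np.c_[t[:,:2]-t[:,:2].mean(0),np.ones(len(t))]
    print(len(t),np.median(t,0),'slope,z',np.linalg.lstsq(A,t[:,2],rcond=None)[0],cv2.minAreaRect((t[:,:2]*1000).astype(np.float32)))
s,sd=read_camera('side'); b=s[165:245,315:395]
save('end.png',np.hstack([cv2.resize(p,(480,360)),cv2.resize(b,(300,360),interpolation=cv2.INTER_CUBIC)]))
```

```text
q [ -17.2  -16.2   13.5  119.3    3.8   76.4 -124.6] tcp [ 0.3784 -0.0195  0.2285] jaw now -119.43 x [ 0.0011 -0.     -1.    ] F [-0.6  0.2 -0.2] w 0.0303 t 16.475
delta [0.105  0.0616 0.0014] turn -0.03 or 179.97
6123
1601 [ 0.43485386 -0.05150018  0.13482198] slope,z [ 0.00629199 -0.00082993  0.13476816] ((434.17205810546875, -50.90259552001953), (13.71599006652832, 41.66819763183594), 60.88300323486328)
4518 [ 0.43556285 -0.0524266   0.10504702] slope,z [0.00216086 0.00147619 0.10503356] ((434.44586181640625, -51.134029388427734), (59.625797271728516, 59.66313934326172), 15.07327651977539)
```

View pics/end.png

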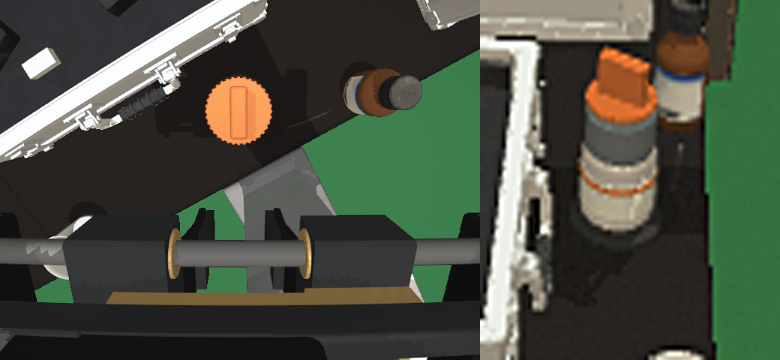

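The final view shows the cap seated level on the collar (px ~ (238,110)). Its bar top is at z ≈ 0.135, so the bar centre is about 25.4 mm above the collar. Bottle and beaker are in place.

```bash
python3 -c "
from h import *
print(env.sign_off())"
```

```text
the job is handed in; nothing more can be done
None
```

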